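# Set the aperture turret and load the colour reader

### The arm

A 6-joint arm with a two-finger parallel gripper is mounted at the origin on the work surface. World frame = base frame: x ahead of the robot, y to its left, z up, the work surface at z = 0. Lengths are in m, angles in rad, forces in N, time in s.
With the tool pointing down it reaches from about 0.375 to 0.9 m from the base axis. Payload 3.1 kg.
Tool frame: the origin (TCP) lies at the very end of the fingers, on their centre line; the grasp point (between the pads) lies 19 mm behind it; z points along the fingers, y is the line along which they close (so a half turn about z gives the same grasp; the last joint's range is limited). The gripper opens to 87 mm and grips with 3 to 60 N. Pads are 19 mm wide; open, the fingers measure 117 mm over their backs; the gripper's body (75 mm by 190 mm) begins 51 mm behind the grasp point.
Start: joints at [-1.431, 0.527, 1.433, -0, 1.181, -0.178], TCP at [0.196, -0.593, 0.187] pointing down, gripper open.
Joint ranges: [-3.08, 3.08], [-0.75, 2.2], [0.22, 2.44], [-1.43, 4.57], [0, 2.65], [-2.85, 2.85]. Speed limits (rad/s): [2.79, 2.79, 3.14, 3.14, 3.14, 3.14].

### API

Orientations are given as a unit quaternion [w, x, y, z].
In Python, from plant import * gives the robot as it stands.
- The arm moves only by the shell command python3 -m handwheel 'ROWS' [OPENING] [FORCE]. ROWS is JSON, a list of rows, each a list of 6 numbers: the shift along the tool's x, y, z as a fraction of full scale, then the turn, a rotation vector about the tool's x, y, z as a fraction of full scale. In form: [[dx, dy, dz, wx, wy, wz], ...]. A call has 1 to 5 rows; each row is the pose to reach, as a shift and turn from the pose commanded when the call began, along the tool's axes at that moment, turning the shorter way round; what a row does not reach only later rows make up. Full scale, the value 1, is 750 mm for a shift and 180 degrees for a turn. A row lasts 1/12 s, in which the tool goes at most 41.7 mm and 7.16 degrees, less where a joint would pass 70% of its speed; a pose out of reach is approached as far as the arm can. A call with a number of a shift or a turn outside -1 to 1 is refused whole. A call with a gripper value outside its range is refused whole. OPENING is the closure, from 0 (fully open) to 1 (shut), set as the call begins (- or left out, the last holds). The fingers move at their own pace and stop on an object; FORCE is the grip in N (left out, the last holds). Time passes only in rows, so rows that repeat a pose let the fingers close. It gives the time, the measured TCP pose, the force, the opening and the grip force at its end, in the units of the state.
- read_state(): the state, without advancing time (a new reading comes with each control period).
- get_image(name): name is "side" or "top" or "wrist"; returns (picture, depth): 384x512x3 uint8, red, green, blue; 384x512 float32, m along the optical axis (not along the pixel's ray), 0 where there is no reading.
- calibration(name): a dict with "vertical_fov" (degrees; the focal length in pixels is half the picture's height over the tangent of half this angle, whatever the lens; pixels are square), "cx", "cy" (the principal point, pixels), "pose" (4x4, takes a point from camera to world coordinates); the wrist camera has in their place "hand_eye" (4x4, takes a point from camera to tool coordinates, whose origin is the TCP and whose axes are the flange's). Camera axes: x right, y up, looking along -z (the intrinsics and any distortion apply to the point x, -y, -z); pixel columns grow to the right and rows downward; lengths in m; the calibration is good to about 2 mm. A picture is of the moment at which its call begins: read the wrist's pose just before it. calibration takes no time and is no camera call.
- close_job(): hands the job in; it is judged then, once.
The state is a dict: "time": time; "q": joint angles; "joint_velocities": joint speeds; "joint_torque": joint torques, N m; "tool_pos": TCP position; "tool_rot": TCP orientation; "ft_force": force on the tool from outside, world axes, zero at the start; "torque": the same for the moment, N m; "opening": finger opening in m; "finger_force": force on a finger pad.
Only numpy, scipy, OpenCV 4.12 (cv2) and the standard library are available. Lean on these libraries where they do the work, as an engineer would, in place of code of your own. Each camera call takes 0.05 s, during which the arm holds its last target. There are 200 camera calls.

### The job

Get the bench colour reader ready: first turn its turret click by click until the fifth opening, counted from the smallest, has clicked in at the pointer. Then stand the sample jar upright in the open tray, setting it down gently, and last push the tray fully home with the jar standing in it. Leave the tip box, potato and dish where they are.

Things in the scene. Friction and masses are not known exactly. Their poses are not given: they have to be found in the camera images.
- reader: White bench instrument, fixed, 359 mm wide (y), 154 mm high. Origin on the bench; x to its rear, y to its left, z up. Left part (y -35 to 155 mm): a flat face rising from 50 mm high at x = -90 mm to 154 mm at x = 90 mm, so it and the turret's axis lean 30 degrees to -x (the robot's side). Right part (y = -130 mm): an arch, x 0 to 124 mm, 118 mm high, 105 mm clear, over the tray's home.
- turret (a joint): Turret angle, rad: aluminium disc, 140 mm across, on the sloped face, with six round black openings of 6, 10, 14, 18, 22, 26 mm (number 1 to 6), 36 degrees apart. 0: opening 1 at the pointer; 0.628 more per opening; grows clockwise seen from above the face. Spring clicks (about 0.15 N m to pass) pull it to the nearest opening; stops just past 1 and 6. Starts at opening 1, 2 or 3.
- turret_grip (a point): Point on the turret's axis, in the grey wing that turns it, 34 mm above the sloped face; turns with it. The wing is a bar across the disc's middle, 70 mm long, 16 mm thick, top 46 mm above the face (disc top 10 mm). x axis: along the wing, towards opening 1; z axis: the turret's axis, out of the face.
- pointer (a point): The pointer: a short black bar (22 mm long) fixed on the sloped face at the disc's uphill edge; the opening beside it is the one that is set. The point is its middle.
- drawer (a joint): How far the sample tray is pulled out, m: 0 fully home, at most 0.125; it comes out along the reader's -x (towards the robot). Rubs with 1.5 N plus 10 N per m/s; no catch, stays where it is left.
- tray_floor (a point): Centre of the tray's inner floor (100 x 100 mm inside, walls 5 mm thick rising 25 mm above the floor; floor 9 mm above the bench). Moves with the tray; axes parallel to the reader's.
- tray_front (a point): Middle of the upper edge of the tray's white front plate, on its outer face (the one towards the robot), 71 mm above the bench. The plate is 124 mm wide, 65 mm high, 8 mm thick. Axes parallel to the reader's: push along +x.
- jar: The sample jar: closed white round plastic jar with a lid, 58 mm across, 75 mm high, about 180 g, standing on the bench. Origin at the centre of its underside, z up.
- tip_box: Bystander: closed grey and white box of pipette tips, 102 x 72 x 58 mm. Origin at the centre of its underside.
- potato: Bystander: brown half potato, 76 mm across, 41 mm high, cut face down on a sheet of paper. Origin at the centre of its underside.
- dish: Bystander: shallow white ceramic bowl, 100 mm across, 35 mm high. Origin at the centre of its underside.
Mind the look-alikes: they are no part of the job. What is shaped like the jar but black or turquoise is not meant.

How it is judged:
By the outcome, as a careful person would: the job done as asked, in the order asked, and still so for the second after the job is handed in, with the robot touching nothing.
It also fails if it takes over 69 s, if anything falls off the work surface, if the arm or the gripper's body presses on something with over 40 N, if the wrist force passes 120 N, or if a joint passes its speed limit or range.

## Working session

There is one attempt and no reset: what is moved stays moved. The work goes in short steps, Python scripts to look and compute and a shell command to move; the robot and the scene stay as the last step left them, time stands still between calls to the robot, and variables do not carry over. Pictures are saved under pics/ and viewed, at most 12 in all, crops included, and the job is handed in when it is done.

```bash
mkdir -p pics
cat > h.py <<'E'
from plant import *
import numpy as np, cv2
from scipy.spatial.transform import Rotation as R
def campose(n,st=None):
    c=calibration(n)
    if n!="wrist": return c,np.array(c["pose"])
    T=np.eye(4);w,x,y,z=st["tool_rot"];T[:3,:3]=R.from_quat([x,y,z,w]).as_matrix();T[:3,3]=st["tool_pos"]
    return c,T@np.array(c["hand_eye"])
def grab(n,name):
    st=read_state();p,d=get_image(n);c,T=campose(n,st)
    np.savez(f"pics/{name}.npz",p=p,d=d,T=T,f=192/np.tan(np.radians(c["vertical_fov"])/2),cx=c["cx"],cy=c["cy"])
    cv2.imwrite(f"pics/{name}.png",p[:,:,::-1]);return st
def px(name,u,v,r=1):
    z=np.load(f"pics/{name}.npz");D=z["d"][v-r:v+r+1,u-r:u+r+1];d=np.median(D[D>0]) if (D>0).any() else np.nan
    P=np.array([(u-z["cx"])/z["f"]*d,-(v-z["cy"])/z["f"]*d,-d,1]);return (z["T"]@P)[:3]
def cloud(name):
    z=np.load(f"pics/{name}.npz");d=z["d"];v,u=np.mgrid[:384,:512]
    P=np.stack([(u-z["cx"])/z["f"]*d,-(v-z["cy"])/z["f"]*d,-d,np.ones_like(d)],-1)@z["T"].T
    P[d==0]=np.nan;return P[...,:3]
E
python3 - <<'E'
from h import *
for n in("side","top","wrist"):
    grab(n,n+"0"); c=calibration(n); print({k:v for k,v in c.items()})
a=[cv2.imread(f"pics/{n}0.png") for n in("top","side")]
cv2.imwrite("pics/both.png",cv2.resize(np.vstack(a),(400,600)))
E
```

```text
{'vertical_fov': 50.098343360154736, 'cx': 249.4420741883867, 'cy': 194.3651055635696, 'pose': array([[-0.85776294,  0.32924895, -0.39476305,  0.05494603],
       [-0.51380083, -0.5254512 ,  0.67816645,  0.84544642],
       [ 0.01585687,  0.78453564,  0.61988095,  0.90531344],
       [ 0.        ,  0.        ,  0.        ,  1.        ]])}
{'vertical_fov': 45.13480507000148, 'cx': 249.8319439589684, 'cy': 190.114229037505, 'pose': array([[ 0.00986416,  0.98546394, -0.16959811,  0.31155966],
       [-0.99991934,  0.01107802,  0.00621252, -0.03943042],
       [ 0.00800102,  0.16952315,  0.98549373,  1.58020685],
       [ 0.        ,  0.        ,  0.        ,  1.        ]])}
{'vertical_fov': 67.4588522836778, 'cx': 257.1143467434936, 'cy': 197.05339416150662, 'hand_eye': array([[-7.85147694e-04,  9.64441356e-01,  2.64295770e-01,
         7.14700645e-02],
       [ 9.99999581e-01,  6.32669764e-04,  6.62040411e-04,
         7.27607892e-04],
       [ 4.71287209e-04,  2.64296179e-01, -9.64441448e-01,
        -1.98602061e-01],
       [ 0.00000000e+00,  0.00000000e+00,  0.00000000e+00,
         1.00000000e+00]])}
```

View pics/top0.png

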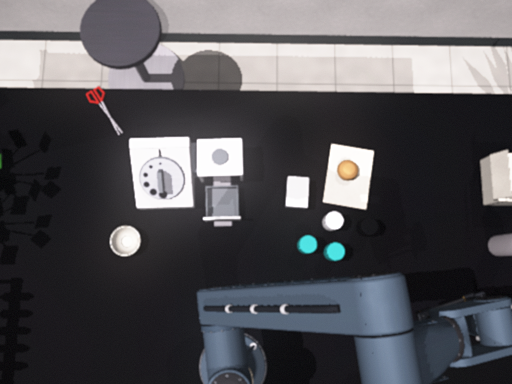

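View pics/side0.png

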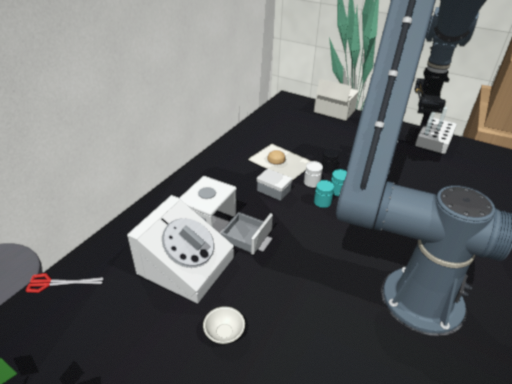

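The top view shows these jar-shaped things: white (333,220), black (372,228), and turquoise (307,244) and (335,252). The white one fits the description. The turret is at (162,178), its wing pointing roughly up-down, and the tray is at (222,200), pulled out. I'll confirm in an enlarged crop.

Run:
```python
from h import *
p=cv2.imread("pics/top0.png");s=cv2.imread("pics/side0.png")
A=cv2.resize(p[125:240,120:250],(680,600),interpolation=cv2.INTER_CUBIC)[:, :]
a=cv2.resize(p[130:215,125:250],(500,340),interpolation=cv2.INTER_CUBIC)
b=cv2.resize(p[140:265,285:390],(286,340),interpolation=cv2.INTER_CUBIC)
c=cv2.resize(s[190:300,120:280],(378,260),interpolation=cv2.INTER_CUBIC)
d=cv2.resize(s[140:210,240:360],(408,260),interpolation=cv2.INTER_CUBIC)
cv2.imwrite("pics/crop1.png",np.vstack([np.hstack([a,b]),np.hstack([c,d])]))
C=cloud("top0")
# jar top
for n,(u,v) in dict(jar=(333,219),t1=(307,243),t2=(335,251),blk=(371,227),box=(297,190),pot=(348,169),trayfloor=(222,197),archtop=(220,146),dish=(125,240)).items(): print(n,px("top0",u,v,2).round(3))
# jar centroid of lid
m=(C[...,2]>.06)&(np.hypot(C[...,0]-px("top0",333,219)[0],C[...,1]-px("top0",333,219)[1])<.045)
print("jar lid",m.sum(),C[m].mean(0))
# arch top plane
m=(abs(C[...,2]-.118)<.006); vv,uu=np.where(m); k=(uu>194)&(uu<246)&(vv>132)&(vv<182)
Q=C[vv[k],uu[k]]; r=cv2.minAreaRect((Q[:,:2]*1000).astype(np.float32)); print("arch",len(Q),r)
# sloped face plane
F=C[140:207,131:192].reshape(-1,3);F=F[F[:,2]>.04]
r=cv2.minAreaRect((F[:,:2]*1000).astype(np.float32));print("face",r)
```

```text
jar [ 0.478 -0.322  0.074]
t1 [ 0.399 -0.236  0.073]
t2 [ 0.374 -0.327  0.075]
blk [ 0.453 -0.446  0.074]
box [ 0.576 -0.207  0.057]
pot [ 0.654 -0.384  0.039]
trayfloor [0.557 0.046 0.007]
archtop [0.708 0.05  0.117]
dish [0.406 0.373 0.002]
jar lid 250 [ 0.47355373 -0.32411169  0.07352318]
arch 1441 ((671.1758422851562, 51.456871032714844), (124.60440826416016, 146.39425659179688), 1.703029751777649)
face ((618.9654541015625, 240.2422332763672), (207.3614044189453, 191.04592895507812), 1.8735617399215698)
```

View pics/crop1.png

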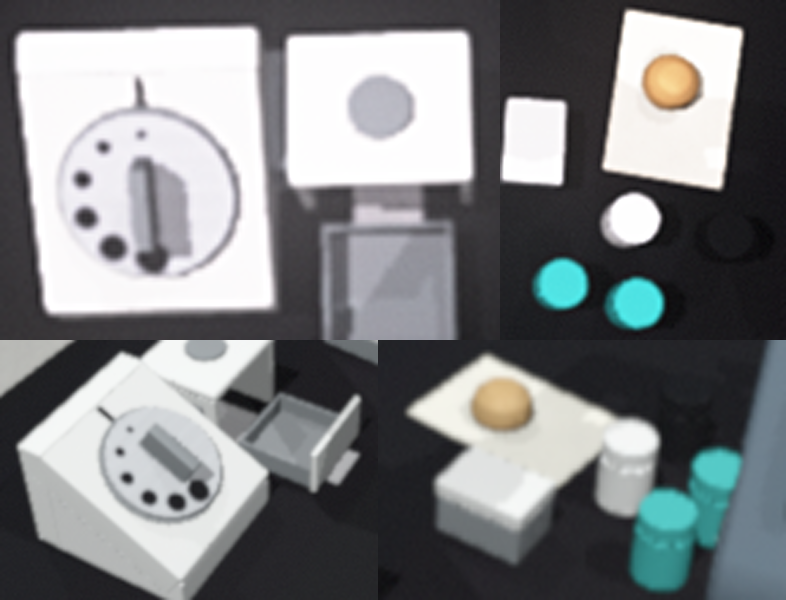

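Opening 1, the smallest, is at the pointer and the others follow counter-clockwise, so the turret needs four clicks clockwise. The white jar stands at about (0.474,-0.324). The turquoise and black jars are the look-alikes.

```bash
cat >> h.py <<'E'
def cur():
    s=read_state();w,x,y,z=s["tool_rot"];return s,np.array(s["tool_pos"]),R.from_quat([x,y,z,w])
def to(pos,M):
    "row (fractions) from the current pose to pos, rotation matrix M"
    s,p,r=cur();d=r.inv().apply(np.array(pos)-p)/.75;w=(r.inv()*R.from_matrix(M)).as_rotvec()/np.pi
    print("pos",p.round(4),"q",np.round(s["q"],2),"row",np.r_[d,w].round(4),"t",round(s["time"],2),"F",np.round(s["ft_force"],1))
E
python3 - <<'E'
from h import *
s,p,r=cur();print(r.as_matrix().round(3));print(np.round(s["q"],3))
yaw=np.radians(1.8);Z=R.from_euler("z",yaw).as_matrix();O=np.array([.606,.1797,0])
n=Z@[-.5,0,3**.5/2];up=Z@[3**.5/2,0,.5];lf=Z@[0,1,0]
for nm in("top0","side0"):
    C=cloud(nm).reshape(-1,3);C=C[~np.isnan(C).any(1)];L=(C-O)@Z
    m=(abs(L[:,0])<88)&(L[:,0]>-.088)&(L[:,0]<.088)&(L[:,1]>-.03)&(L[:,1]<.15)&(L[:,2]>.03);L=L[m]
    h=(L-[0,0,.102])@[-.5,0,3**.5/2];u=(L-[0,0,.102])@[3**.5/2,0,.5]
    print(nm,"h hist",np.histogram(h,np.arange(-.01,.06,.004)))
    a=(h>.006)&(h<.016);print("disc",cv2.minEnclosingCircle(np.c_[u[a],L[a,1]].astype(np.float32)*1000),np.c_[u[a],L[a,1]].mean(0))
    a=h>.041;q=np.c_[u[a],L[a,1]].astype(np.float32)*1000;print("wing",a.sum(),cv2.minAreaRect(q),h[a].mean())
E
```

```text
[[ 0.95   0.313 -0.   ]
 [ 0.313 -0.95   0.002]
 [ 0.    -0.002 -1.   ]]
[-1.431  0.528  1.434 -0.     1.181 -0.178]
top0 h hist (array([ 55, 455, 885, 572, 581, 466, 109,  12,   7,   7,   9,   8,  13,
        53,  33,   9,   0]), array([-0.01 , -0.006, -0.002,  0.002,  0.006,  0.01 ,  0.014,  0.018,
        0.022,  0.026,  0.03 ,  0.034,  0.038,  0.042,  0.046,  0.05 ,
        0.054,  0.058]))
disc ((-0.5257570743560791, 67.77750396728516), 116.57405853271484) [0.00100821 0.06073703]
wing 102 ((0.06754684448242188, 59.29113006591797), (67.52398681640625, 16.638626098632812), 1.668438196182251) 0.04575835996473408
side0 h hist (array([   1,   19,  946, 1331,  261, 1062,  245,   17,   29,   19,   22,
         20,   23,   47,   95,   11,    0]), array([-0.01 , -0.006, -0.002,  0.002,  0.006,  0.01 ,  0.014,  0.018,
        0.022,  0.026,  0.03 ,  0.034,  0.038,  0.042,  0.046,  0.05 ,
        0.054,  0.058]))
disc ((-0.07936859130859375, 60.04581832885742), 126.40052795410156) [-0.00207378  0.06584553]
wing 158 ((-2.705902099609375, 59.14419937133789), (16.416301727294922, 70.05103302001953), 89.73271942138672) 0.04694095860901553
```

```bash
cat > tgt.py <<'E'
from h import *
import sys
yaw=np.radians(1.8);Z=R.from_euler("z",yaw).as_matrix();O=np.array([.606,.1797,0])
n=Z@[-.5,0,3**.5/2];up=Z@[3**.5/2,0,.5];lf=Z@[0,1,0]
M=np.c_[-up,lf,-n];face=O+Z@[0,.06,.102]
E
for i in 1 2 3; do python3 -m handwheel '[[0,0,-0.089,0,0,-0.194],[0,0,-0.089,0,0,-0.194],[0,0,-0.089,0,0,-0.194],[0,0,-0.089,0,0,-0.194],[0,0,-0.089,0,0,-0.194]]' 0; done
python3 -c "
from tgt import *
to(face+.14*n,M)"
```

```text
time: 0.57
tool_pos: [0.1959, -0.5935, 0.2547]
tool_rot: [0.0, 0.893, 0.45, -0.0]
ft_force: [0.0, -0.3, -0.0]
opening: 0.0872
finger_force: 0.0
time: 0.98
tool_pos: [0.1959, -0.5934, 0.3214]
tool_rot: [0.0, 0.717, 0.697, -0.0]
ft_force: [0.3, -0.2, 0.0]
opening: 0.0868
finger_force: 0.0
time: 1.4
tool_pos: [0.1959, -0.5934, 0.3881]
tool_rot: [0.0, 0.474, 0.88, -0.0]
ft_force: [-1.3, 0.2, -0.9]
opening: 0.0868
finger_force: 0.0
pos [ 0.1959 -0.5934  0.3881] q [-1.43  0.38  1.14  0.    1.63 -2.01] row [ 0.6773  0.986   0.2192 -0.0851 -0.1517 -0.3169] t 1.4 F [-1.3  0.2 -0.9]
```

```bash
for i in 1 2 3 4; do python3 -m handwheel '[[0.034,0.0496,0,0,0,0],[0.068,0.099,0,0,0,0],[0.102,0.149,0,0,0,0],[0.135,0.197,0,0,0,0],[0.158,0.23,0,0,0,0]]' 0 |sed -n 2p; done
python3 -c "
from tgt import *
to(face+.14*n,M)"
```

```text
tool_pos: [0.2759, -0.3989, 0.3872]
tool_pos: [0.3553, -0.2064, 0.3876]
tool_pos: [0.435, -0.0138, 0.3877]
tool_pos: [0.5147, 0.1787, 0.3874]
pos [0.5147 0.1787 0.3874] q [ 0.13  0.25  1.33 -0.    1.56 -0.45] row [ 0.0515  0.0646  0.2189 -0.0855 -0.1518 -0.3186] t 3.07 F [0.9 0.5 0.8]
```

Turn in place first: about 65° in total, which is two calls.

```bash
python3 -m handwheel '[[0.0515,0.0646,0.05,-0.0855,-0.1518,-0.3186],[0.0515,0.0646,0.05,-0.0855,-0.1518,-0.3186],[0.0515,0.0646,0.05,-0.0855,-0.1518,-0.3186],[0.0515,0.0646,0.05,-0.0855,-0.1518,-0.3186],[0.0515,0.0646,0.05,-0.0855,-0.1518,-0.3186]]' 0 |sed -n 2,3p
python3 -c "
from tgt import *
to(face+.14*n,M)"
```

```text
tool_pos: [0.5338, 0.2364, 0.3491]
tool_rot: [0.148, 0.213, 0.966, 0.002]
pos [0.5338 0.2364 0.3491] q [ 0.31  0.21  1.51 -0.16  1.16 -0.78] row [ 0.0479 -0.0097  0.1605 -0.0383 -0.0683 -0.1417] t 3.48 F [ 0.3 -0.1  0.1]
```

```bash
python3 -m handwheel '[[0.0479,-0.0097,0.1605,-0.0383,-0.0683,-0.1417],[0.0479,-0.0097,0.1605,-0.0383,-0.0683,-0.1417],[0.0479,-0.0097,0.1605,-0.0383,-0.0683,-0.1417],[0.0479,-0.0097,0.1605,-0.0383,-0.0683,-0.1417],[0.0479,-0.0097,0.1605,-0.0383,-0.0683,-0.1417]]' 0 |sed -n 2,3p
python3 -c "
from tgt import *
to(face+.14*n,M)
grab('wrist','w1')
C=cloud('w1').reshape(-1,3);C=C[~np.isnan(C).any(1)]
E=C-face;h=E@n;u=E@up;l=E@lf
print(np.histogram(h[(abs(u)<.08)&(abs(l)<.08)],np.arange(-.01,.06,.004)))
a=(h>.04)&(h<.055)&(abs(u)<.06)&(abs(l)<.06);print('wing',a.sum(),cv2.minAreaRect(np.c_[u[a],l[a]].astype(np.float32)*1000),h[a].mean())
"
```

```text
tool_pos: [0.5285, 0.2348, 0.2186]
tool_rot: [0.253, -0.013, 0.967, 0.002]
pos [0.5285 0.2348 0.2186] q [ 0.31  0.29  1.92 -0.31  0.47 -1.05] row [-0.0097  0.0033 -0.0017 -0.0014 -0.0038 -0.0009] t 3.9 F [-0.7  0.5 -0.3]
(array([   0,    0,  911, 5571,   31, 9385,  600,    2,   12,    2,   12,
          2,   11,   23,  919,   11,    0]), array([-0.01 , -0.006, -0.002,  0.002,  0.006,  0.01 ,  0.014,  0.018,
        0.022,  0.026,  0.03 ,  0.034,  0.038,  0.042,  0.046,  0.05 ,
        0.054,  0.058]))
wing 956 ((-2.0820388793945312, -3.123669147491455), (69.22103118896484, 14.983770370483398), 0.16585220396518707) 0.04834995126340895
```

View pics/w1.png

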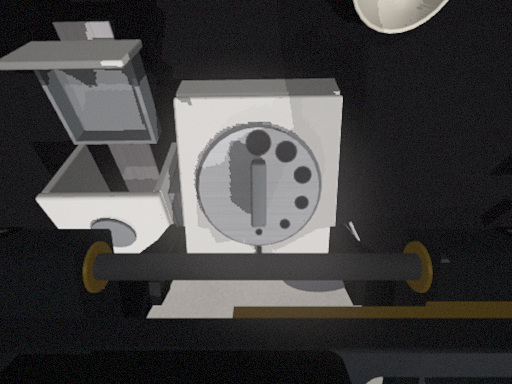

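The wing (258,195) is aligned with the gripper, with opening 1 at the pointer (258,240) and the tray at upper left. I'll correct by about 2 mm and descend.

```bash
python3 -c "
from tgt import *
to(face+.02*n-.0015*up-.0027*lf,M)"
```

```text
pos [0.5311 0.2354 0.2213] q [ 0.31  0.28  1.91 -0.31  0.47 -1.05] row [-0.004  -0.0004  0.1598 -0.0011 -0.0023 -0.0018] t 3.95 F [0.1 0.  0. ]
```

```bash
python3 -m handwheel '[[-0.004,-0.0004,0.03,-0.0011,-0.0023,-0.0018],[-0.004,-0.0004,0.06,-0.0011,-0.0023,-0.0018],[-0.004,-0.0004,0.09,-0.0011,-0.0023,-0.0018],[-0.004,-0.0004,0.12,-0.0011,-0.0023,-0.0018],[-0.004,-0.0004,0.13,-0.0011,-0.0023,-0.0018]]' 0
python3 -m handwheel '[[0,0,0.01,0,0,0],[0,0,0.02,0,0,0],[0,0,0.0298,0,0,0],[0,0,0.0298,0,0,0],[0,0,0.0298,0,0,0]]' 0
python3 -c "
from tgt import *
to(face+.02*n-.0015*up-.0027*lf,M)"
```

```text
time: 4.37
tool_pos: [0.5893, 0.2378, 0.1414]
tool_rot: [0.263, -0.013, 0.965, 0.005]
ft_force: [-0.3, 0.0, 0.8]
opening: 0.0868
finger_force: 0.0
time: 4.78
tool_pos: [0.5973, 0.2382, 0.1225]
tool_rot: [0.262, -0.014, 0.965, 0.005]
ft_force: [-0.5, -0.2, 0.4]
opening: 0.0869
finger_force: 0.0
pos [0.5973 0.2382 0.1225] q [ 0.27  0.52  1.88 -0.51  0.24 -0.87] row [ 0.0078 -0.0019  0.0015  0.0005  0.0023 -0.0007] t 4.78 F [-0.5 -0.2  0.4]
```

```bash
python3 -m handwheel '[[0.0078,-0.0019,0.0015,0.0005,0.0023,-0.0007],[0.0078,-0.0019,0.0015,0.0005,0.0023,-0.0007],[0.0078,-0.0019,0.0015,0.0005,0.0023,-0.0007],[0.0078,-0.0019,0.0015,0.0005,0.0023,-0.0007],[0.0078,-0.0019,0.0015,0.0005,0.0023,-0.0007]]' 0
python3 -c "
from tgt import *
to(face+.02*n-.0015*up-.0027*lf,M)"
```

```text
time: 5.2
tool_pos: [0.5928, 0.2366, 0.1185]
tool_rot: [0.259, -0.015, 0.966, 0.004]
ft_force: [-0.3, -0.0, -0.1]
opening: 0.087
finger_force: 0.0
pos [0.5928 0.2366 0.1185] q [ 0.27  0.53  1.89 -0.51  0.24 -0.87] row [-0.0001  0.      0.      0.0001  0.      0.    ] t 5.2 F [-0.3 -0.  -0.1]
```

Aligned. Close.

```bash
for i in 1 2 ; do python3 -m handwheel '[[0,0,0,0,0,0],[0,0,0,0,0,0],[0,0,0,0,0,0],[0,0,0,0,0,0],[0,0,0,0,0,0]]' 1 20; done; python3 -c "
from tgt import *
to(face+.02*n-.0015*up-.0027*lf,M)"
```

```text
time: 5.62
tool_pos: [0.5928, 0.2365, 0.1182]
tool_rot: [0.259, -0.015, 0.966, 0.004]
ft_force: [-0.1, -0.0, -0.1]
opening: 0.0614
finger_force: 0.0
time: 6.03
tool_pos: [0.5927, 0.2365, 0.1182]
tool_rot: [0.259, -0.015, 0.966, 0.004]
ft_force: [-0.7, 0.7, -0.0]
opening: 0.0283
finger_force: 0.0
pos [0.5927 0.2365 0.1182] q [ 0.27  0.53  1.89 -0.51  0.24 -0.87] row [-0.0005  0.0001 -0.0004  0.     -0.0002  0.    ] t 6.03 F [-0.7  0.7 -0. ]
```

```bash
python3 -m handwheel '[[0,0,0,0,0,0],[0,0,0,0,0,0],[0,0,0,0,0,0],[0,0,0,0,0,0],[0,0,0,0,0,0]]' 1 25
python3 -m handwheel '[[0,0,0,0,0,0.03],[0,0,0,0,0,0.06],[0,0,0,0,0,0.09],[0,0,0,0,0,0.12],[0,0,0,0,0,0.15]]'
python3 -m handwheel '[[0,0,0,0,0,0.025],[0,0,0,0,0,0.05],[0,0,0,0,0,0.05],[0,0,0,0,0,0.05],[0,0,0,0,0,0.05]]'
```

```text
time: 6.45
tool_pos: [0.5928, 0.2365, 0.1182]
tool_rot: [0.259, -0.015, 0.966, 0.004]
ft_force: [-0.2, 0.6, -0.5]
opening: 0.0017
finger_force: 0.0
time: 6.87
tool_pos: [0.5928, 0.2366, 0.1182]
tool_rot: [0.25, 0.213, 0.942, 0.065]
ft_force: [-0.2, 0.1, 0.5]
opening: 0.0007
finger_force: 0.0
time: 7.28
tool_pos: [0.5928, 0.2365, 0.1182]
tool_rot: [0.245, 0.283, 0.924, 0.084]
ft_force: [-0.1, -0.2, -0.6]
opening: 0.0004
finger_force: 0.0
```

Run:
```python
from h import *
print(read_state()["opening"])
for n in("side","top","wrist"): grab(n,n+"2")
s=cv2.imread("pics/side2.png");t=cv2.imread("pics/top2.png")
cv2.imwrite("pics/c2.png",np.vstack([cv2.resize(np.hstack([s[170:300,100:300],t[110:240,100:300]]),(800,260)),cv2.resize(cv2.imread("pics/wrist2.png"),(800,340))[:,:]]))
```

```text
0.00040834386979206664
```

View pics/c2.png

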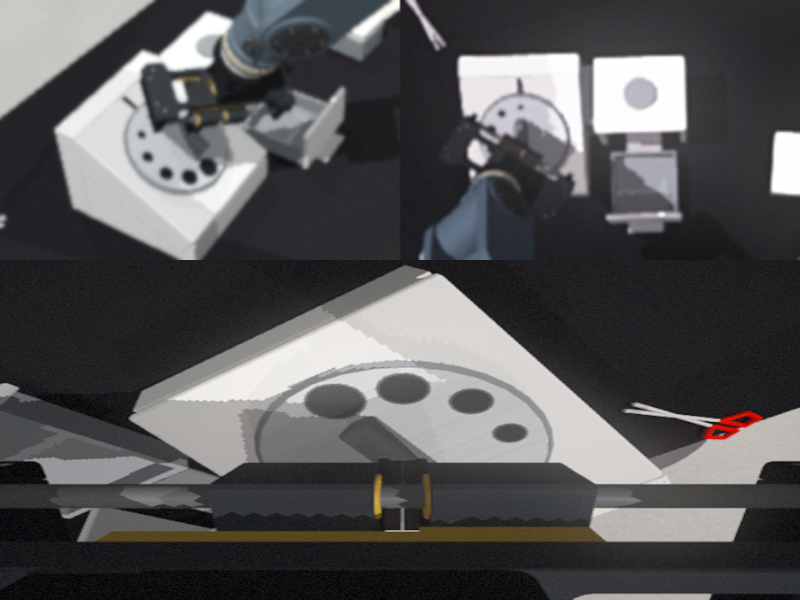

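The fingers are shut and seem to sit above or beside the wing, and the turret has not turned. I'll check the heights.

Run:
```python
from tgt import *
s,p,r=cur();print("tcp h,u,l",[(p-face)@a for a in(n,up,lf)])
for nm in("wrist2","side2","top2"):
    C=cloud(nm).reshape(-1,3);C=C[~np.isnan(C).any(1)];E=C-face;h=E@n;u=E@up;l=E@lf
    k=(abs(u)<.075)&(abs(l)<.075)
    print(nm,np.histogram(h[k],np.arange(-.01,.13,.008))[0])
    a=k&(h>.04)&(h<.052);print('wing-ish',a.sum(),cv2.minAreaRect(np.c_[u[a],l[a]].astype(np.float32)*1000) if a.sum() else '')
    a=k&(h>.055)&(np.hypot(u,l)<.03);print("lowest stuff over axis",np.sort(h[a])[:10].round(3))
z=np.load("pics/wrist2.npz")["d"];print(z[200:330:6,257].round(3));print([px('wrist2',257,v,0).round(3) for v in(226,250,300)])
for v in range(180,320,8):
    q=px('wrist2',257,v,0);print(v,[round((q-face)@a,3) for a in(n,up,lf)])
```

```text
tcp h,u,l [np.float64(0.019773539773674187), np.float64(-0.0018007587131361833), np.float64(-0.0027775277270694456)]
wrist2 [    0  7440 13546  1063   156   156   190  1058   109   165   176   211
   106     2   589    30    49]
wing-ish 1209 ((-19.11747932434082, -3.018829345703125), (16.51832389831543, 35.364192962646484), 89.97509765625)
lowest stuff over axis [0.056 0.056 0.056 0.056 0.056 0.056 0.057 0.057 0.057 0.057]
side2 [  6 638 989 221  39  39  46  60  14  13   6   6   2   0   0   0   4]
wing-ish 93 ((-9.592815399169922, -0.43314266204833984), (16.882604598999023, 56.18075942993164), 89.97699737548828)
lowest stuff over axis [0.057 0.057 0.057 0.058 0.058 0.059 0.059 0.059 0.06  0.06 ]
top2 [122 443 705  68   7  10  31  15   7   1   3   0   0   1   4   0   0]
wing-ish 45 ((18.669384002685547, 0.11970329284667969), (16.66629409790039, 29.3758602142334), 86.42072296142578)
lowest stuff over axis [0.056 0.057 0.058 0.059 0.061 0.063 0.071 0.076 0.076 0.101]
[0.208 0.194 0.182 0.181 0.18  0.167 0.16  0.151 0.151 0.086 0.084 0.083
 0.083 0.084 0.13  0.128 0.131 0.129 0.077 0.07
[... 532 characters left out ...]
t64(0.002)]
236 [np.float64(0.07), np.float64(-0.009), np.float64(0.001)]
244 [np.float64(0.08), np.float64(-0.009), np.float64(0.001)]
252 [np.float64(0.079), np.float64(-0.005), np.float64(-0.002)]
260 [np.float64(0.142), np.float64(-0.028), np.float64(0.015)]
268 [np.float64(0.144), np.float64(-0.026), np.float64(0.014)]
276 [np.float64(0.145), np.float64(-0.025), np.float64(0.013)]
284 [np.float64(0.104), np.float64(-0.002), np.float64(-0.004)]
292 [np.float64(0.105), np.float64(0.001), np.float64(-0.006)]
300 [np.float64(0.105), np.float64(0.004), np.float64(-0.008)]
308 [np.float64(0.152), np.float64(-0.02), np.float64(0.01)]
316 [np.float64(0.155), np.float64(-0.02), np.float64(0.01)]
```

Run:
```python
from tgt import *
s,p,r=cur()
C=cloud("wrist2");T=r.inv().apply((C-p).reshape(-1,3)).reshape(C.shape)
for v in range(200,384,8): print(v,[tuple((T[v,u]*1000).round().astype(int)) if not np.isnan(T[v,u]).any() else None for u in(236,246,252,257,262,270,280)])
im=cv2.imread("pics/wrist2.png")[170:384,150:370]
top=cv2.imread("pics/side2.png")[185:285,120:240]
cv2.imwrite("pics/c3.png",np.hstack([cv2.resize(im,(420,408)),cv2.resize(top,(380,408),interpolation=cv2.INTER_CUBIC)]))
```

```text
200 [(np.int64(23), np.int64(-14), np.int64(-28)), (np.int64(23), np.int64(-8), np.int64(-27)), (np.int64(19), np.int64(-4), np.int64(-16)), (np.int64(15), np.int64(-1), np.int64(1)), (np.int64(13), np.int64(3), np.int64(7)), (np.int64(13), np.int64(9), np.int64(7)), (np.int64(13), np.int64(16), np.int64(7))]
208 [(np.int64(18), np.int64(-14), np.int64(-29)), (np.int64(18), np.int64(-8), np.int64(-29)), (np.int64(18), np.int64(-4), np.int64(-28)), (np.int64(14), np.int64(-1), np.int64(-17)), (np.int64(9), np.int64(3), np.int64(-2)), (np.int64(7), np.int64(9), np.int64(6)), (np.int64(7), np.int64(16), np.int64(6))]
216 [(np.int64(13), np.int64(-14), np.int64(-30)), (np.int64(13), np.int64(-8), np.int64(-29)), (np.int64(13), np.int64(-4), np.int64(-28)), (np.int64(12), np.int64(-1), np.int64(-28)), (np.int64(10), np.int64(3), np.int64(-21)), (np.int64(2), np.int64(9), np.int64(3)), (np.int64(0), np.int64(17), np.int64(8))]
224 [(np.int64(7), np.int64(-14), np.int64(-28)), (np.int64(8), np.int64(-8), np.int64(-29)), (np.int64(8), np.int64(-4), np.int64(-30)), (np.int64(7), np.int64(-1),
[... 5562 characters left out ...]
-152)), (np.int64(24), np.int64(4), np.int64(-151))]
368 [(np.int64(25), np.int64(-5), np.int64(-154)), (np.int64(25), np.int64(-3), np.int64(-154)), (np.int64(25), np.int64(-2), np.int64(-154)), (np.int64(25), np.int64(-1), np.int64(-154)), (np.int64(25), np.int64(0), np.int64(-153)), (np.int64(25), np.int64(2), np.int64(-154)), (np.int64(25), np.int64(4), np.int64(-153))]
376 [(np.int64(24), np.int64(-5), np.int64(-155)), (np.int64(24), np.int64(-3), np.int64(-155)), (np.int64(25), np.int64(-2), np.int64(-155)), (np.int64(25), np.int64(-1), np.int64(-155)), (np.int64(26), np.int64(0), np.int64(-156)), (np.int64(25), np.int64(2), np.int64(-156)), (np.int64(25), np.int64(4), np.int64(-156))]
```

View pics/c3.png

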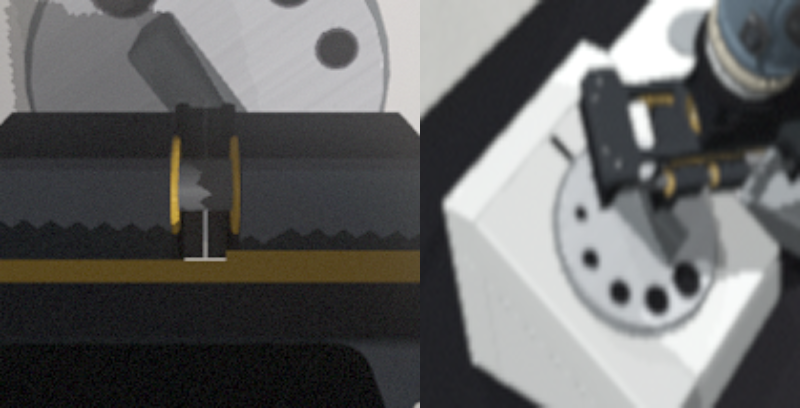

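The finger tips end about 38 mm short of the reported TCP: both the wrist and side views show them at a height of 0.057, above the wing. I'll allow for this offset: open, turn back, lower in steps while watching the force, and grip.

```bash
python3 -m handwheel '[[0,0,0,0,0,-0.04],[0,0,0,0,0,-0.08],[0,0,0,0,0,-0.12],[0,0,0,0,0,-0.16],[0,0,0,0,0,-0.19]]' 0 |sed -n '2p;5p'
python3 -m handwheel '[[0,0,0,0,0,-0.01],[0,0,0,0,0,-0.01],[0,0,0,0,0,-0.01],[0,0,0,0,0,-0.01],[0,0,0,0,0,-0.01]]' 0 |sed -n '2p;5p'
python3 -m handwheel '[[0,0,0,0,0,0],[0,0,0,0,0,0],[0,0,0,0,0,0],[0,0,0,0,0,0],[0,0,0,0,0,0]]' 0 |sed -n '2p;5p'
python3 -m handwheel '[[0,0,0.005,0,0,0],[0,0,0.01,0,0,0],[0,0,0.015,0,0,0],[0,0,0.02,0,0,0],[0,0,0.02,0,0,0]]'
python3 -c "
from tgt import *
to(face+.02*n-.0015*up-.0027*lf,M)
grab('wrist','w4');C=cloud('w4').reshape(-1,3);C=C[~np.isnan(C).any(1)];E=C-face;h=E@n;u=E@up;l=E@lf
a=(h>.042)&(h<.053)&(abs(u)<.045)&(abs(l)<.02);print(a.sum(),cv2.minAreaRect(np.c_[u[a],l[a]].astype(np.float32)*1000))
s,p,r=cur();T=r.inv().apply(C-p);k=(abs(abs(T[:,1])-.05)<.015)&(abs(T[:,0])<.02)&(T[:,2]<-.005);print('finger z',np.sort(T[k,2])[-30::3].round(3))
"
```

```text
tool_pos: [0.5927, 0.2365, 0.1182]
opening: 0.0263
tool_pos: [0.5928, 0.2365, 0.1182]
opening: 0.0593
tool_pos: [0.5927, 0.2366, 0.1182]
opening: 0.085
time: 9.1
tool_pos: [0.6003, 0.2366, 0.1042]
tool_rot: [0.258, -0.015, 0.966, 0.004]
ft_force: [-0.4, -0.8, -0.7]
opening: 0.0867
finger_force: 0.0
pos [0.6003 0.2366 0.1042] q [ 0.26  0.56  1.88 -0.56  0.22 -0.82] row [-0.001   0.0003 -0.0216 -0.0001 -0.0005  0.0001] t 9.1 F [-0.4 -0.8 -0.7]
2225 ((-2.250396728515625, -2.769441604614258), (69.6052017211914, 16.023662567138672), 0.22258980572223663)
finger z [-0.007 -0.007 -0.007 -0.007 -0.007 -0.007 -0.007 -0.007 -0.007 -0.006]
```

```bash
python3 -m handwheel '[[-0.001,0,0.005,0,0,0],[-0.001,0,0.01,0,0,0],[-0.001,0,0.015,0,0,0],[-0.001,0,0.02,0,0,0],[-0.001,0,0.026,0,0,0]]'
python3 -m handwheel '[[0,0,0,0,0,0],[0,0,0,0,0,0],[0,0,0,0,0,0],[0,0,0,0,0,0],[0,0,0,0,0,0]]' 1 25 |sed -n '2p;4,6p'
python3 -m handwheel '[[0,0,0,0,0,0],[0,0,0,0,0,0],[0,0,0,0,0,0],[0,0,0,0,0,0],[0,0,0,0,0,0]]' |sed -n '2p;4,6p'
python3 -m handwheel '[[0,0,0,0,0,0],[0,0,0,0,0,0],[0,0,0,0,0,0],[0,0,0,0,0,0],[0,0,0,0,0,0]]'
```

```text
time: 9.57
tool_pos: [0.6109, 0.2371, 0.0884]
tool_rot: [0.259, -0.015, 0.966, 0.004]
ft_force: [-0.0, 0.0, -0.5]
opening: 0.087
finger_force: 0.0
tool_pos: [0.6106, 0.2371, 0.0889]
ft_force: [-1.1, -0.4, 0.0]
opening: 0.0616
finger_force: 0.0
tool_pos: [0.6106, 0.2371, 0.0887]
ft_force: [-0.2, -0.3, -0.1]
opening: 0.0284
finger_force: 0.0
time: 10.82
tool_pos: [0.6107, 0.2379, 0.0888]
tool_rot: [0.259, -0.016, 0.966, 0.005]
ft_force: [-1.1, 4.8, -0.2]
opening: 0.0156
finger_force: 25.0
```

Gripped (16 mm, 25 N), which confirms the 38 mm offset. Now turn it click by click.

```bash
python3 -m handwheel '[[0,0,0,0,0,0.03],[0,0,0,0,0,0.06],[0,0,0,0,0,0.09],[0,0,0,0,0,0.12],[0,0,0,0,0,0.15]]' - 35
python3 -m handwheel '[[0,0,0,0,0,0.025],[0,0,0,0,0,0.05],[0,0,0,0,0,0.05],[0,0,0,0,0,0.05],[0,0,0,0,0,0.05]]'
python3 -c "
from tgt import *
to([0,0,0],M);print(read_state()['torque'])"
```

```text
time: 11.23
tool_pos: [0.6106, 0.2374, 0.0887]
tool_rot: [0.25, 0.213, 0.942, 0.065]
ft_force: [-0.8, 3.2, -1.0]
opening: 0.0155
finger_force: 35.0
time: 11.65
tool_pos: [0.6105, 0.2372, 0.0886]
tool_rot: [0.245, 0.283, 0.924, 0.084]
ft_force: [-0.5, 3.7, -0.1]
opening: 0.0156
finger_force: 35.0
pos [0.6105 0.2372 0.0886] q [ 0.26  0.6   1.87 -0.61  0.2  -0.14] row [ 4.555e-01 -6.881e-01 -3.091e-01  0.000e+00 -2.000e-04 -1.994e-01] t 11.65 F [-0.5  3.7 -0.1]
[0.65598336 0.32710452 0.43233411]
```

Low forces, so I'll do the next three clicks, settling at each.

```bash
for i in 2 3 4; do python3 -m handwheel '[[0,0,0,0,0,0.03],[0,0,0,0,0,0.06],[0,0,0,0,0,0.09],[0,0,0,0,0,0.12],[0,0,0,0,0,0.15]]' |sed -n '4,6p'
python3 -m handwheel '[[0,0,0,0,0,0.025],[0,0,0,0,0,0.05],[0,0,0,0,0,0.05],[0,0,0,0,0,0.05],[0,0,0,0,0,0.05]]'|sed -n '2,5p'; done
python3 -c "
from tgt import *
to([0,0,0],M)"
```

```text
ft_force: [-1.8, 1.0, -0.8]
opening: 0.0157
finger_force: 35.0
tool_pos: [0.61, 0.2368, 0.0883]
tool_rot: [0.207, 0.555, 0.791, 0.154]
ft_force: [-1.6, 2.5, -0.0]
opening: 0.0158
ft_force: [-3.6, 1.4, -1.7]
opening: 0.016
finger_force: 35.0
tool_pos: [0.6094, 0.2367, 0.088]
tool_rot: [0.149, 0.772, 0.581, 0.21]
ft_force: [-5.1, 2.3, -1.0]
opening: 0.0159
ft_force: [-6.0, 3.6, -1.4]
opening: 0.0156
finger_force: 35.0
tool_pos: [0.6088, 0.2371, 0.0877]
tool_rot: [0.076, 0.914, 0.314, 0.246]
ft_force: [-6.0, 2.9, -2.4]
opening: 0.0158
pos [0.6088 0.2371 0.0877] q [ 0.26  0.6   1.87 -0.61  0.2   1.74] row [-7.938e-01 -2.201e-01 -3.067e-01 -1.400e-03 -3.000e-04 -7.991e-01] t 14.15 F [-6.   2.9 -2.4]
```

```bash
for i in 1 2 3; do python3 -m handwheel '[[0,0,0,0,0,0],[0,0,0,0,0,0],[0,0,0,0,0,0],[0,0,0,0,0,0],[0,0,0,0,0,0]]' 0 |sed -n '4,5p';done
python3 -m handwheel '[[0,0,-0.02,0,0,0],[0,0,-0.05,0,0,0],[0,0,-0.1,0,0,0],[0,0,-0.15,0,0,0],[0,0,-0.2,0,0,0]]' |sed -n '2,5p'
python3 -m handwheel '[[0,0,-0.05,0,0,0],[0,0,-0.07,0,0,0],[0,0,-0.07,0,0,0],[0,0,-0.07,0,0,0],[0,0,-0.07,0,0,0]]' |sed -n '2,5p'
python3 - <<'E'
from tgt import *
s=grab("wrist","w5");grab("top","top5")
z=np.load("pics/w5.npz");p=cv2.imread("pics/w5.png");t=cv2.imread("pics/top5.png")
cv2.imwrite("pics/c5.png",np.hstack([cv2.resize(p,(512,384)),cv2.resize(t[130:235,120:250],(280,384))[:, :]]))
C=cloud('w5').reshape(-1,3);C=C[~np.isnan(C).any(1)];E=C-face;h=E@n;u=E@up;l=E@lf
a=(h>.042)&(h<.053)&(abs(u)<.045)&(abs(l)<.045);print(a.sum(),cv2.minAreaRect(np.c_[u[a],l[a]].astype(np.float32)*1000))
to([.4735,-.324,.3],np.array([[1,0,0],[0,-1,0],[0,0,-1]]))
# tray geometry (reader frame) from the first top picture: front plate upper edge
C=cloud("top5").reshape(-1,3);C=C[~np.isnan(C).any(1)];L=(C-O)@Z
k=(abs(L[:,1]+.13)<.07)&(L[:,0]<-.02)&(L[:,0]>-.25)
a=k&(L[:,2]>.06)&(L[:,2]<.08);print("plate",a.sum(),cv2.minAreaRect((L[a,:2]*1000).astype(np.float32)),np.percentile(L[a],[5,95],axis=0))
a=k&(L[:,2]>.004)&(L[:,2]<.015);print("floor",a.sum(),np.percentile(L[a],[2,50,98],axis=0))
a=k&(L[:,2]>.028)&(L[:,2]<.042);print("walls",a.sum(),np.percentile(L[a],[2,50,98],axis=0))
E
```

```text
ft_force: [-0.3, 0.5, 0.2]
opening: 0.0416
ft_force: [-1.4, -0.4, -0.3]
opening: 0.0746
ft_force: [0.6, 0.6, 0.4]
opening: 0.0869
tool_pos: [0.5344, 0.2346, 0.2192]
tool_rot: [0.076, 0.914, 0.313, 0.246]
ft_force: [0.3, -0.2, 0.6]
opening: 0.0866
tool_pos: [0.5092, 0.2337, 0.263]
tool_rot: [0.076, 0.914, 0.313, 0.246]
ft_force: [0.2, -0.7, -0.5]
opening: 0.0868
759 ((-2.4254493713378906, -3.4781856536865234), (70.24124908447266, 15.574692726135254), 36.2816276550293)
pos [0.5093 0.2335 0.2622] q [ 0.32  0.19  1.9  -0.27  0.56  1.42] row [-0.4655  0.5783 -0.0783  0.0499 -0.1609  0.2051] t 16.33 F [-0.4  0.  -0. ]
plate 97 ((-132.6522979736328, -132.49061584472656), (121.272705078125, 8.162354469299316), 88.4830093383789) [[-0.13571124 -0.18664163  0.06211928]
 [-0.12845898 -0.07833384  0.07403034]]
floor 840 [[-0.22399432 -0.18734425  0.00420985]
 [-0.08037035 -0.12834626  0.00793995]
 [-0.02388103 -0.07587518  0.01411846]]
walls 121 [[-0.13576896 -0.184506    0.02887063]
 [-0.05489165 -0.14223384  0.03321056]
 [-0.02045095 -0.07545364  0.03923172]]
```

View pics/c5.png

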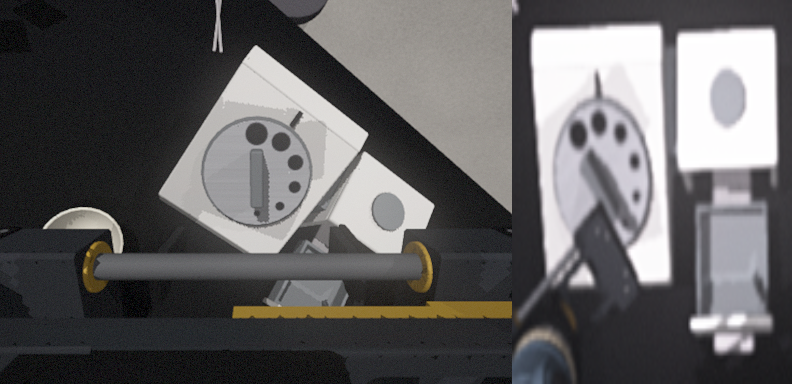

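Opening 5, the second largest, is at the pointer: wrist (297,118), with the wing at 36° (144° turned) and the 26 mm opening one past it. The turret is done and the jar is next.

```bash
cat >> tgt.py <<'E'
def down(a):
    a=np.radians(a);x=np.array([np.cos(a),np.sin(a),0]);z=np.array([0,0,-1.]);return np.c_[x,np.cross(z,x),z]
J=np.array([.4735,-.324,.2])
E
python3 -c "
from tgt import *
s,p,r=cur();to([.48,.2335,.34],down(-55))"
```

```text
pos [0.5093 0.2335 0.2622] q [ 0.32  0.19  1.9  -0.27  0.56  1.42] row [ 0.015   0.0095 -0.1094 -0.033  -0.1817  0.5027] t 16.33 F [-0.4  0.  -0. ]
```

```bash
python3 -m handwheel '[[0.015,0.0095,-0.1094,-0.011,-0.0606,0.1676],[0.015,0.0095,-0.1094,-0.011,-0.0606,0.1676],[0.015,0.0095,-0.1094,-0.011,-0.0606,0.1676],[0.015,0.0095,-0.1094,-0.011,-0.0606,0.1676],[0.015,0.0095,-0.1094,-0.011,-0.0606,0.1676]]' 0|sed -n '2,3p'
for i in 1 2; do python3 -m handwheel '[[0,0,0,-0.011,-0.0606,0.1676],[0,0,0,-0.011,-0.0606,0.1676],[0,0,0,-0.011,-0.0606,0.1676],[0,0,0,-0.011,-0.0606,0.1676],[0,0,0,-0.011,-0.0606,0.1676]]' |sed -n '2,3p'; done
python3 -c "
from tgt import *
to(J+[0,0,.1],down(-55))"
```

```text
tool_pos: [0.4813, 0.2344, 0.3417]
tool_rot: [0.054, 0.982, 0.049, 0.176]
tool_pos: [0.4813, 0.2337, 0.3399]
tool_rot: [0.028, 0.972, -0.216, 0.091]
tool_pos: [0.4812, 0.2331, 0.3396]
tool_rot: [-0.0, 0.886, -0.464, -0.001]
pos [0.4812 0.2331 0.3396] q [0.24 0.26 1.44 0.   1.44 2.78] row [ 6.053e-01  4.308e-01  5.210e-02  2.000e-04  5.000e-04 -1.900e-03] t 17.58 F [0.1 0.1 0.4]
```

```bash
for i in 1 2 3; do python3 -m handwheel '[[0.044,0.031,0,0,0,0],[0.088,0.062,0,0,0,0],[0.13,0.093,0,0,0,0],[0.17,0.12,0,0,0,0],[0.2,0.142,0.017,0,0,0]]' |sed -n '2p'; done
python3 -m handwheel '[[0.003,0.003,0.02,0,0,0],[0.005,0.005,0.04,0,0,0],[0.005,0.005,0.06,0,0,0],[0.005,0.005,0.08,0,0,0],[0.005,0.005,0.1,0,0,0]]' |sed -n '2p'
python3 -m handwheel '[[0,0,0,0,0,0],[0,0,0,0,0,0],[0,0,0,0,0,0]]' |sed -n '2p'
python3 - <<'E'
from tgt import *
s=grab("wrist","w6")
C=cloud('w6').reshape(-1,3);C=C[~np.isnan(C).any(1)]
a=(C[:,2]>.065)&(C[:,2]<.085)&(np.hypot(*(C[:,:2]-J[:2]).T)<.05);print(a.sum(),cv2.minEnclosingCircle((C[a,:2]*1000).astype(np.float32)),np.percentile(C[a],[2,50,98],axis=0).round(4))
to(J,down(-55))
E
```

```text
tool_pos: [0.4808, 0.0468, 0.3291]
tool_pos: [0.4793, -0.1384, 0.3161]
tool_pos: [0.4776, -0.323, 0.3029]
tool_pos: [0.4754, -0.3235, 0.2249]
tool_pos: [0.4763, -0.3236, 0.2276]
1665 ((472.5546569824219, -327.91973876953125), 28.922565460205078) [[ 0.4475 -0.3544  0.0735]
 [ 0.4734 -0.3292  0.0764]
 [ 0.4988 -0.303   0.078 ]]
pos [ 0.4765 -0.3238  0.2283] q [-0.79  0.41  1.51  0.    1.21  1.74] row [-0.0021  0.0036  0.0377 -0.001  -0.0005  0.0001] t 19.55 F [ 0.3 -0.   0.9]
```

View pics/w6.png

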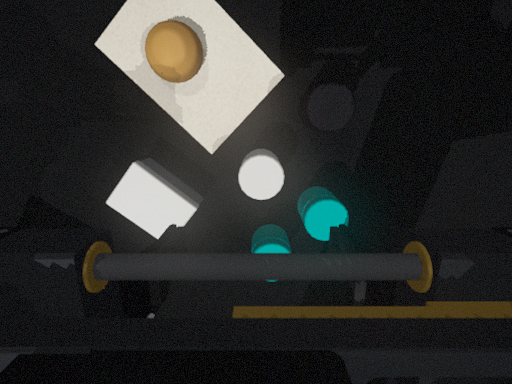

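The white jar is at (261,175), with clear space where the fingers will go. Descend to it.

```bash
python3 -c "
from tgt import *
to([.4728,-.3275,-.003],down(-55))"
```

```text
pos [ 0.4765 -0.3238  0.2283] q [-0.79  0.41  1.51  0.    1.21  1.74] row [ 7.000e-04  7.800e-03  3.083e-01 -1.000e-03 -5.000e-04  1.000e-04] t 19.55 F [ 0.3 -0.   0.9]
```

```bash
python3 -m handwheel '[[0.0007,0.0078,0.03,-0.001,-0.0005,0],[0.0007,0.0078,0.07,-0.001,-0.0005,0],[0.0007,0.0078,0.11,-0.001,-0.0005,0],[0.0007,0.0078,0.14,-0.001,-0.0005,0],[0.0007,0.0078,0.16,-0.001,-0.0005,0]]' |sed -n '2,4p'
python3 -m handwheel '[[0,0,0.03,0,0,0],[0,0,0.06,0,0,0],[0,0,0.09,0,0,0],[0,0,0.12,0,0,0],[0,0,0.148,0,0,0]]' |sed -n '2,4p'
python3 -m handwheel '[[0,0,0,0,0,0],[0,0,0,0,0,0],[0,0,0,0,0,0],[0,0,0,0,0,0],[0,0,0,0,0,0]]' 1 15|sed -n '2,6p'
python3 -m handwheel '[[0,0,0,0,0,0],[0,0,0,0,0,0],[0,0,0,0,0,0],[0,0,0,0,0,0],[0,0,0,0,0,0]]' 1 20
```

```text
tool_pos: [0.4715, -0.3265, 0.1066]
tool_rot: [-0.0, 0.887, -0.462, -0.001]
ft_force: [-0.7, 0.5, 0.2]
tool_pos: [0.4729, -0.3278, -0.0032]
tool_rot: [0.0, 0.887, -0.462, 0.001]
ft_force: [-0.1, -0.4, 0.7]
tool_pos: [0.4728, -0.3277, -0.0014]
tool_rot: [0.0, 0.887, -0.462, 0.001]
ft_force: [0.1, -0.2, -0.1]
opening: 0.0615
finger_force: 0.0
time: 21.22
tool_pos: [0.4728, -0.3275, -0.0016]
tool_rot: [0.0, 0.887, -0.462, 0.001]
ft_force: [0.4, 0.7, 5.7]
opening: 0.0571
finger_force: 20.0
```

```bash
python3 -m handwheel '[[0,0,-0.02,0,0,0],[0,0,-0.05,0,0,0],[0,0,-0.09,0,0,0],[0,0,-0.13,0,0,0],[0,0,-0.17,0,0,0]]' 
python3 -m handwheel '[[0,0,-0.02,0,0,0],[0,0,-0.02,0,0,0],[0,0,-0.02,0,0,0]]' |sed -n '2,6p'
python3 -c "
from tgt import *
tf=O+Z@[-.0735,-.132,0];print(tf);to(tf+[0,0,.14],down(1.8))"
```

```text
time: 21.63
tool_pos: [0.4711, -0.3261, 0.1252]
tool_rot: [-0.0, 0.887, -0.462, -0.001]
ft_force: [0.2, -0.6, -1.6]
opening: 0.0572
finger_force: 20.0
tool_pos: [0.4718, -0.3267, 0.1398]
tool_rot: [0.0, 0.887, -0.462, 0.0]
ft_force: [0.3, 0.2, -2.7]
opening: 0.0569
finger_force: 20.0
[0.53668249 0.04545644 0.        ]
pos [ 0.4718 -0.3267  0.1398] q [-0.8   0.52  1.61 -0.    1.01  1.73] row [-3.567e-01 -3.557e-01 -3.000e-04  1.000e-04 -1.000e-04 -3.154e-01] t 21.88 F [ 0.3  0.2 -2.7]
```

```bash
python3 -m handwheel '[[-0.02,-0.02,0,0,0,0],[-0.05,-0.05,0,0,0,0],[-0.085,-0.085,0,0,0,0],[-0.12,-0.12,0,0,0,0],[-0.155,-0.155,0,0,0,0]]' |sed -n '2p;5p'
python3 -m handwheel '[[-0.035,-0.035,0,0,0,0],[-0.07,-0.07,0,0,0,0],[-0.105,-0.105,0,0,0,0],[-0.14,-0.14,0,0,0,0],[-0.17,-0.17,0,0,0,0]]' |sed -n '2p;5p'
python3 -m handwheel '[[-0.02,-0.02,0,0,0,-0.03],[-0.031,-0.031,0,0,0,-0.06],[-0.031,-0.031,0,0,0,-0.09],[-0.031,-0.031,0,0,0,-0.12],[-0.031,-0.031,0,0,0,-0.155]]' |sed -n '2p;5p'
python3 -m handwheel '[[0,0,0,0,0,-0.035],[0,0,0,0,0,-0.07],[0,0,0,0,0,-0.105],[0,0,0,0,0,-0.14],[0,0,0,0,0,-0.16]]' |sed -n '2p;5p'
python3 -m handwheel '[[0,0,0,0,0,0],[0,0,0,0,0,0],[0,0,0,0,0,0]]' |sed -n '2p;5p'
python3 - <<'E'
from tgt import *
tf=O+Z@[-.0735,-.132,0];to(tf+[0,0,.14],down(1.8))
grab("side","s7");grab("top","t7");s=cv2.imread("pics/s7.png");t=cv2.imread("pics/t7.png")
cv2.imwrite("pics/c7.png",np.hstack([cv2.resize(s[150:280,190:320],(400,400)),cv2.resize(t[120:240,160:280],(400,400))]))
C=cloud("t7").reshape(-1,3);C=C[~np.isnan(C).any(1)];L=(C-O)@Z
C2=cloud("s7").reshape(-1,3);C2=C2[~np.isnan(C2).any(1)];L2=(C2-O)@Z
for q in(L,L2):
    a=(q[:,0]<-.1)&(q[:,0]>-.15)&(abs(q[:,1]+.13)<.08)&(q[:,2]>.062)&(q[:,2]<.078);print("plate",a.sum(),np.percentile(q[a],[5,50,95],axis=0).round(4))
    a=(q[:,0]<0)&(abs(q[:,1]+.13)<.055)&(q[:,0]>-.12)&(q[:,2]>.028)&(q[:,2]<.038);print("walls",a.sum(),np.percentile(q[a],[3,50,97],axis=0).round(4))
a=(L2[:,0]<-.03)&(L2[:,0]>-.12)&(abs(L2[:,1]+.13)<.045)&(L2[:,2]>.09)&(L2[:,2]<.16);print("jar low",a.sum(),np.percentile(L2[a],[1,50,99],axis=0).round(4))
E
```

```text
tool_pos: [0.4985, -0.1626, 0.1371]
opening: 0.0568
tool_pos: [0.5295, 0.0154, 0.1372]
opening: 0.0568
tool_pos: [0.5352, 0.0458, 0.137]
opening: 0.0571
tool_pos: [0.5352, 0.0453, 0.1371]
opening: 0.0573
tool_pos: [0.5363, 0.0451, 0.1383]
opening: 0.0572
pos [0.5363 0.0451 0.1383] q [-0.12  0.48  1.7   0.    0.97  1.42] row [ 0.0005 -0.0004 -0.0022 -0.0003  0.001  -0.0009] t 23.8 F [-1.2  0.1 -2.4]
plate 26 [[-0.1358 -0.1924  0.0637]
 [-0.1328 -0.1736  0.0704]
 [-0.1298 -0.1571  0.0755]]
walls 9 [[-0.1184 -0.1834  0.0289]
 [-0.1027 -0.1832  0.0317]
 [-0.0824 -0.1828  0.0362]]
plate 108 [[-0.1384 -0.1859  0.0639]
 [-0.1355 -0.1258  0.0704]
 [-0.1302 -0.0733  0.0743]]
walls 196 [[-0.1127 -0.1845  0.0284]
 [-0.0489 -0.1102  0.0328]
 [-0.0198 -0.0761  0.0372]]
jar low 92 [[-0.104  -0.1366  0.1419]
 [-0.0861 -0.1085  0.1517]
 [-0.0491 -0.1016  0.1595]]
```

View pics/c7.png

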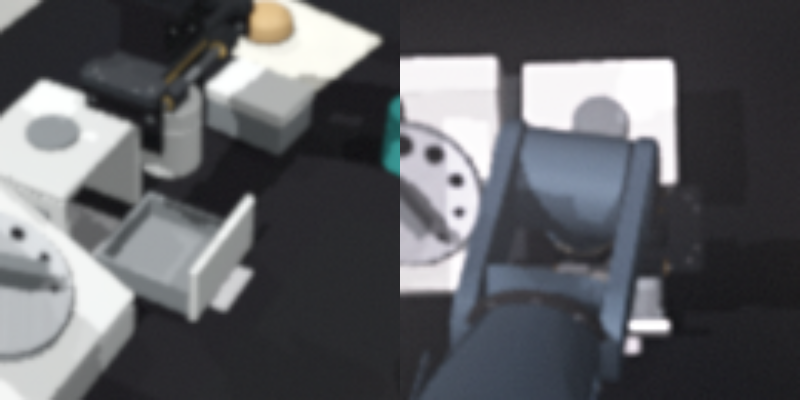

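The jar hangs upright, centred over the tray; its centre is at about x -76 mm, y -131 mm in the reader frame. Lower it, slowly at the end.

```bash
python3 -m handwheel '[[0.003,0,0.03,0,0.001,0],[0.003,0,0.06,0,0.001,0],[0.003,0,0.09,0,0.001,0],[0.003,0,0.12,0,0.001,0],[0.003,0,0.145,0,0.001,0]]' |sed -n '2p;4,5p'
python3 -m handwheel '[[0,0,0.006,0,0,0],[0,0,0.012,0,0,0],[0,0,0.018,0,0,0],[0,0,0.022,0,0,0],[0,0,0.022,0,0,0]]' |sed -n '2p;4,5p'
python3 -m handwheel '[[0,0,0.001,0,0,0],[0,0,0.002,0,0,0],[0,0,0.003,0,0,0],[0,0,0.004,0,0,0],[0,0,0.004,0,0,0]]' |sed -n '2p;4,5p'
```

```text
tool_pos: [0.5392, 0.0452, 0.0295]
ft_force: [0.5, -0.2, -2.1]
opening: 0.0571
tool_pos: [0.54, 0.0452, 0.0147]
ft_force: [0.7, -0.7, -1.7]
opening: 0.057
tool_pos: [0.5396, 0.0452, 0.0115]
ft_force: [-0.1, 0.3, -1.8]
opening: 0.0572
```

```bash
for i in 1 2; do python3 -m handwheel '[[0,0,0.0005,0,0,0],[0,0,0.001,0,0,0],[0,0,0.0015,0,0,0],[0,0,0.002,0,0,0],[0,0,0.0025,0,0,0]]' |sed -n '2p;4,5p'; done
python3 -m handwheel '[[0,0,0,0,0,0],[0,0,0,0,0,0],[0,0,0,0,0,0]]' |sed -n '2p;4,5p'
```

```text
tool_pos: [0.5396, 0.0452, 0.0094]
ft_force: [1.0, -0.3, -2.3]
opening: 0.0574
tool_pos: [0.5396, 0.0452, 0.0076]
ft_force: [-0.0, 0.9, -2.1]
opening: 0.0571
tool_pos: [0.5396, 0.0452, 0.0076]
ft_force: [0.2, -0.3, -3.0]
opening: 0.0573
```

```bash
python3 -m handwheel '[[0,0,0.0005,0,0,0],[0,0,0.001,0,0,0],[0,0,0.0015,0,0,0],[0,0,0.0015,0,0,0],[0,0,0.0015,0,0,0]]' |sed -n '2p;4,5p'; python3 -m handwheel '[[0,0,0.0005,0,0,0],[0,0,0.001,0,0,0],[0,0,0.0015,0,0,0],[0,0,0.0015,0,0,0],[0,0,0.0015,0,0,0]]' |sed -n '2p;4,5p'
```

```text
tool_pos: [0.5399, 0.0452, 0.0074]
ft_force: [-0.6, 0.4, 5.8]
opening: 0.0573
tool_pos: [0.541, 0.0452, 0.0074]
ft_force: [-1.3, 0.3, 10.7]
opening: 0.057
```

Contact at the floor. Ease off the preload and release.

```bash
python3 -m handwheel '[[0,0,-0.001,0,0,0],[0,0,-0.002,0,0,0],[0,0,-0.002,0,0,0]]' |sed -n '2p;4,5p'
for i in 1 2; do python3 -m handwheel '[[0,0,0,0,0,0],[0,0,0,0,0,0],[0,0,0,0,0,0],[0,0,0,0,0,0],[0,0,0,0,0,0]]' 0 |sed -n '2p;4,5p';done
python3 -m handwheel '[[0,0,-0.015,0,0,0],[0,0,-0.04,0,0,0],[0,0,-0.08,0,0,0],[0,0,-0.12,0,0,0],[0,0,-0.16,0,0,0]]' |sed -n '2p;4,5p'
python3 - <<'E'
from tgt import *
grab("side","s8");C2=cloud("s8").reshape(-1,3);C2=C2[~np.isnan(C2).any(1)];L=(C2-O)@Z
a=(L[:,0]<-.02)&(L[:,0]>-.125)&(abs(L[:,1]+.13)<.045)&(L[:,2]>.075)&(L[:,2]<.092);print("jar top",a.sum(),cv2.minEnclosingCircle((L[a,:2]*1000).astype(np.float32)),np.percentile(L[a],[2,50,98],axis=0).round(4))
b=(abs(L[:,1]+.13)<.045)&(L[:,0]<-.1365)&(L[:,0]>-.2)&(L[:,2]>.012);print("tab",b.sum(),np.percentile(L[b],[0,50,100],axis=0).round(3) if b.sum() else'')
# push start: tilted tool
ang=30;a=np.radians(ang);x=Z@[np.cos(a),0,np.sin(a)];z=Z@[np.sin(a),0,-np.cos(a)];Mp=np.c_[x,np.cross(z,x),z]
tip=O+Z@[-.185,-.132,.05];to(tip+.038*z,Mp);to(cur()[1],Mp)
E
```

```text
tool_pos: [0.5404, 0.0451, 0.0074]
ft_force: [0.0, -0.4, 5.0]
opening: 0.0577
tool_pos: [0.5392, 0.0452, 0.0065]
ft_force: [0.4, 0.1, 0.1]
opening: 0.0822
tool_pos: [0.5396, 0.0452, 0.0069]
ft_force: [-0.5, -0.6, 0.3]
opening: 0.0869
tool_pos: [0.5388, 0.0452, 0.1287]
ft_force: [-0.0, -0.1, -1.0]
opening: 0.0873
jar top 220 ((-71.15459442138672, -130.64364624023438), 29.96936798095703) [[-0.0984 -0.1558  0.0755]
 [-0.0731 -0.1263  0.084 ]
 [-0.0462 -0.1041  0.088 ]]
tab 132 [[-0.2   -0.171  0.012]
 [-0.138 -0.101  0.067]
 [-0.137 -0.085  0.628]]
pos [0.5432 0.0449 0.1346] q [-0.12  0.49  1.7   0.    0.94  1.42] row [-0.1342 -0.0011  0.1548  0.0004  0.1622 -0.0002] t 28.62 F [ 1.9 -0.3  2.5]
pos [0.5432 0.0449 0.1346] q [-0.12  0.49  1.7   0.    0.94  1.42] row [ 0.      0.      0.      0.0004  0.1622 -0.0002] t 28.62 F [ 1.9 -0.3  2.5]
```

The jar stands free in the tray, centred at (-71,-131). Next I'll move in front of the tray with a 15° tilt and closed fingers.

```bash
cat >> tgt.py <<'E'
a=np.radians(15);_x=Z@[np.cos(a),0,np.sin(a)];_z=Z@[np.sin(a),0,-np.cos(a)];Mp=np.c_[_x,np.cross(_z,_x),_z]
def tip(x,y,z): return O+Z@[x,y,z]+.038*_z
E
python3 -m handwheel '[[-0.03,0,0,0,0.02,0],[-0.07,0,0,0,0.04,0],[-0.11,0,0,0,0.06,0],[-0.15,0,0,0,0.08,0],[-0.16,0,0,0,0.083,0]]' 1 20|sed -n '2,3p'
python3 -c "
from tgt import *
print((px('s8',265,244)-O)@Z,(px('s7',265,244)-O)@Z);to(tip(-.18,-.132,.052),Mp)"
```

```text
tool_pos: [0.4064, 0.0444, 0.1247]
tool_rot: [-0.004, 0.992, 0.015, 0.125]
[-0.14808413 -0.13022224  0.00385681] [-0.14829398 -0.12977538  0.00435231]
pos [0.4064 0.0444 0.1247] q [-0.22  0.29  2.22  0.17  0.39  1.16] row [ 0.0073  0.0046  0.1523 -0.0013  0.0036 -0.0006] t 29.03 F [-1.5  0.9 -1.1]
```

```bash
python3 -m handwheel '[[0,0,0,0,0,0],[0,0,0,0,0,0],[0,0,0,0,0,0],[0,0,0,0,0,0],[0,0,0,0,0,0]]' |sed -n '2p;5p'
python3 -c "
from tgt import *
to(tip(-.18,-.132,.052),Mp)"
```

```text
tool_pos: [0.4215, 0.0411, 0.1269]
opening: 0.0285
pos [0.4215 0.0411 0.1269] q [-0.22  0.29  2.2   0.17  0.39  1.17] row [-1.510e-02 -9.000e-04  1.502e-01  1.000e-04 -1.200e-03 -4.000e-04] t 29.45 F [-0.   0.6 -0.1]
```

```bash
python3 -m handwheel '[[-0.015,-0.001,0.02,0,-0.0012,0],[-0.015,-0.001,0.05,0,-0.0012,0],[-0.015,-0.001,0.08,0,-0.0012,0],[-0.015,-0.001,0.11,0,-0.0012,0],[-0.015,-0.001,0.13,0,-0.0012,0]]' |sed -n '2p;4,5p'
python3 -m handwheel '[[0,0,0.01,0,0,0],[0,0,0.02,0,0,0],[0,0,0.02,0,0,0],[0,0,0.02,0,0,0],[0,0,0.02,0,0,0]]' |sed -n '2p;4,5p'
python3 -c "
from tgt import *
to(tip(-.18,-.132,.052),Mp);to(tip(-.15,-.132,.052),Mp);to(tip(-.025,-.132,.052),Mp)"
```

```text
tool_pos: [0.434, 0.0434, 0.0345]
ft_force: [-0.1, 0.8, 0.2]
opening: 0.0013
tool_pos: [0.4375, 0.044, 0.0217]
ft_force: [-0.4, 0.1, -0.6]
opening: 0.0005
pos [0.4375 0.044  0.0217] q [-0.21  0.6   2.25  1.13  0.07  0.21] row [ 0.001   0.0022  0.0091 -0.0011 -0.0001 -0.0003] t 30.28 F [-0.4  0.1 -0.6]
pos [0.4375 0.044  0.0217] q [-0.21  0.6   2.25  1.13  0.07  0.21] row [ 0.0397  0.0022  0.0195 -0.0011 -0.0001 -0.0003] t 30.28 F [-0.4  0.1 -0.6]
pos [0.4375 0.044  0.0217] q [-0.21  0.6   2.25  1.13  0.07  0.21] row [ 2.006e-01  2.200e-03  6.270e-02 -1.100e-03 -1.000e-04 -3.000e-04] t 30.28 F [-0.4  0.1 -0.6]
```

```bash
python3 -m handwheel '[[0.005,0.0022,0.0014,0,0,0],[0.01,0.0022,0.0028,0,0,0],[0.015,0.0022,0.0042,0,0,0],[0.02,0.0022,0.0056,0,0,0],[0.026,0.0022,0.007,0,0,0]]' |sed -n '2,4p'
python3 -m handwheel '[[0.007,0,0.0018,0,0,0],[0.014,0,0.0036,0,0,0],[0.021,0,0.0054,0,0,0],[0.028,0,0.0072,0,0,0],[0.035,0,0.009,0,0,0]]' |sed -n '2,4p'
python3 -c "
from tgt import *
to(tip(-.025,-.132,.055),Mp)"
```

```text
tool_pos: [0.4575, 0.0429, 0.0224]
tool_rot: [-0.004, 0.991, 0.015, 0.131]
ft_force: [-0.6, -0.2, 0.3]
tool_pos: [0.4835, 0.0439, 0.0225]
tool_rot: [-0.004, 0.991, 0.015, 0.13]
ft_force: [-2.4, -0.4, 0.8]
pos [0.4835 0.0439 0.0225] q [-0.18  0.61  2.14  0.39  0.15  0.98] row [ 0.1423  0.0003  0.0437 -0.0012  0.0004 -0.0002] t 31.12 F [-2.4 -0.4  0.8]
```

Pushing with about 2.4 N of contact force. Continue.

```bash
for i in 1 2 3; do python3 -m handwheel '[[0.0077,0,0.002,0,0,0],[0.0154,0,0.004,0,0,0],[0.0231,0,0.006,0,0,0],[0.0308,0,0.008,0,0,0],[0.0385,0,0.0105,0,0,0]]' |sed -n '2p;4p'; done
python3 -c "
from tgt import *
to(tip(-.025,-.132,.055),Mp)"
```

```text
tool_pos: [0.513, 0.045, 0.0222]
ft_force: [-2.5, -0.1, 1.9]
tool_pos: [0.544, 0.0458, 0.022]
ft_force: [-2.2, 0.1, 1.0]
tool_pos: [0.5742, 0.0466, 0.0219]
ft_force: [-2.0, 0.9, 0.9]
pos [0.5742 0.0466 0.0219] q [-0.14  0.65  1.91  0.15  0.32  1.26] row [ 0.0256 -0.      0.0118 -0.0011  0.0001 -0.0004] t 32.37 F [-2.   0.9  0.9]
```

Slower now, until it stops.

```bash
for i in 1 2 3; do python3 -m handwheel '[[0.0026,0,0.0007,0,0,0],[0.0052,0,0.0014,0,0,0],[0.0078,0,0.0021,0,0,0],[0.0104,0,0.0028,0,0,0],[0.013,0,0.0035,0,0,0]]' |sed -n '2p;4p'; done
```

```text
tool_pos: [0.5757, 0.0475, 0.0204]
ft_force: [-18.8, -5.1, 12.8]
tool_pos: [0.5753, 0.0489, 0.0182]
ft_force: [-34.8, -8.8, 26.0]
tool_pos: [0.5748, 0.0505, 0.016]
ft_force: [-48.0, -9.0, 30.4]
```

Firm stop. Back off and look.

```bash
python3 -m handwheel '[[-0.02,0,-0.006,0,0,0],[-0.05,0,-0.014,0,0,0],[-0.08,0,-0.022,0,0,0],[-0.11,0,-0.03,0,0,0],[-0.13,0,-0.035,0,0,0]]' |sed -n '2p;4p'
python3 - <<'E'
from tgt import *
grab("side","s9");grab("wrist","w9");s=cv2.imread("pics/s9.png");w=cv2.imread("pics/w9.png")
cv2.imwrite("pics/c9.png",np.hstack([cv2.resize(s[150:280,180:310],(400,400)),cv2.resize(w,(400,300))[:, :] if 0 else cv2.resize(w[0:300,60:460],(400,400))]))
L=(cloud("s9").reshape(-1,3)-O)@Z;L=L[~np.isnan(L).any(1)]
a=(abs(L[:,1]+.13)<.06)&(L[:,2]>.03)&(L[:,2]<.068)&(L[:,0]>-.15)&(L[:,0]<.01);print("plate face x",a.sum(),np.percentile(L[a,0],[5,25,50,75,95]).round(4))
E
```

```text
tool_pos: [0.5024, 0.0438, 0.0225]
ft_force: [-0.4, -0.0, 0.0]
plate face x 264 [-0.0358 -0.0346 -0.0336  0.      0.0074]
```

View pics/c9.png

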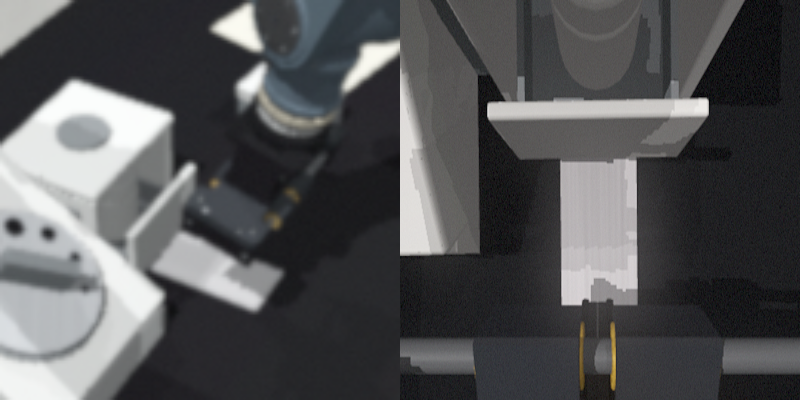

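The plate is at x ≈ -35 mm, short of home by the geometry. I'll find what stopped it.

Run:
```python
from tgt import *
C=(cloud("w9")-O)@Z
for v in range(5,130,12): print(v,[tuple((C[v,u]*1000).round().astype(int).tolist()) if not np.isnan(C[v,u]).any() else None for u in(140,190,230,257,285,320)])
S=(cloud("s9")-O)@Z
a=(S[...,2]>.112)&(S[...,2]<.124)&(S[...,1]<-.05);print("arch",np.nanpercentile(S[a],[1,50,99],axis=0).round(3))
a=(abs(S[...,1]+.13)<.09)&(S[...,2]>.066)&(S[...,2]<.076)&(S[...,0]<-.015);print("plate top",np.nanpercentile(S[a],[2,50,98],axis=0).round(3))
w=cv2.imread("pics/w9.png")[0:130,90:420];cv2.imwrite("pics/c10.png",cv2.resize(cv2.convertScaleAbs(w,alpha=1.8),(792,312)))
```

```text
5 [(9, -70, 76), (48, -83, 16), (8, -118, 79), (3, -133, 85), (8, -148, 78), (52, -181, 10)]
17 [(3, -70, 76), (40, -82, 16), (7, -118, 69), (3, -133, 76), (9, -149, 66), (43, -181, 10)]
29 [(0, -67, 69), (30, -83, 18), (7, -116, 57), (4, -133, 62), None, (34, -181, 10)]
41 [(0, -62, 57), (21, -83, 18), (9, -115, 40), (3, -133, 51), (11, -152, 36), (24, -181, 10)]
53 [(18, -41, 6), (12, -83, 18), (11, -113, 19), (3, -133, 36), (12, -153, 17), (16, -181, 9)]
65 [(11, -39, 2), (3, -83, 19), (7, -112, 9), (3, -133, 18), (6, -154, 11), (6, -181, 11)]
77 [(1, -39, 2), (-28, -96, 73), (-27, -118, 71), (-27, -133, 71), (-28, -148, 73), (-28, -168, 72)]
89 [(-8, -39, 1), (-34, -95, 71), (-34, -118, 70), (-34, -133, 70), (-34, -148, 71), (-34, -168, 71)]
101 [(-18, -39, 1), (-35, -91, 52), (-35, -116, 52), (-34, -133, 50), (-34, -150, 49), (-34, -172, 50)]
113 [(-27, -38, 1), (-35, -84, 26), (-35, -113, 26), (-34, -132, 24), (-34, -153, 24), (-34, -178, 23)]
125 [(-37, -38, 1), (-37, -79, 1), (-38, -111, 5), (-38, -132, 4), (-38, -154, 5), (-37, -183, 1)]
arch [[-0.693 -2.186  0.112]
 [ 0.064 -0.18   0.118]
 [ 0.923 -0.057  0.124]]
plate top [[-0.679 -0.188  0.066]
 [-0.034 -0.117  0.071]
 [-0.027 -0.069  0.075]]
```

View pics/c10.png

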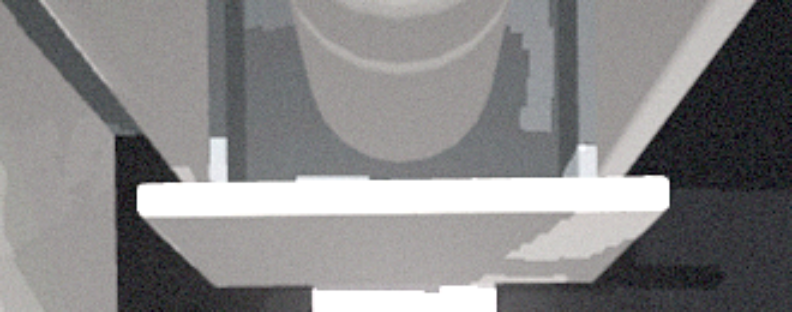

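The jar stands upright and centred in the tray. By geometry the gripper should clear the arch, so this may be the tray's own end stop. I'll check by pushing again gently with a different tilt (30°) and reading the plate position at contact.

Run:
```python
from tgt import *
a=np.radians(30);x=Z@[np.cos(a),0,np.sin(a)];z=Z@[np.sin(a),0,-np.cos(a)];M3=np.c_[x,np.cross(z,x),z]
for X in(-.075,): to(O+Z@[X,-.132,.058]+.038*z,M3)
```

```text
pos [0.501  0.0443 0.022 ] q [-0.17  0.61  2.09  0.3   0.19  1.08] row [ 0.0696 -0.0002  0.0143 -0.0009  0.084  -0.0009] t 34.13 F [-0.9 -0.1 -0.7]
```

```bash
cat >> tgt.py <<'E'
a=np.radians(3);x5=Z@[np.cos(a),0,np.sin(a)];z5=Z@[np.sin(a),0,-np.cos(a)];M5=np.c_[x5,np.cross(z5,x5),z5]
def tip5(x,y,z): return O+Z@[x,y,z]+.038*z5
E
python3 -c "
from tgt import *
to(tip5(-.075,-.125,.06),M5)"
```

```text
pos [0.501  0.0443 0.022 ] q [-0.17  0.61  2.09  0.3   0.19  1.08] row [ 0.0467 -0.0095  0.0124 -0.0011 -0.066  -0.0007] t 34.13 F [-0.9 -0.1 -0.7]
```

```bash
python3 -m handwheel '[[0.01,-0.0095,0.003,-0.001,-0.03,0],[0.02,-0.0095,0.006,-0.001,-0.066,0],[0.035,-0.0095,0.009,-0.001,-0.066,0],[0.0467,-0.0095,0.0124,-0.001,-0.066,0],[0.0467,-0.0095,0.0124,-0.001,-0.066,0]]' |sed -n '2,4p'
python3 -m handwheel '[[0.006,0,0,0,0,0],[0.012,0,0,0,0,0],[0.018,0,0,0,0,0],[0.024,0,0,0,0,0],[0.028,0,0,0,0,0]]' |sed -n '2,4p'
python3 -c "
from tgt import *
to(tip5(-.035,-.125,.06),M5)"
```

```text
tool_pos: [0.5452, 0.052, 0.0229]
tool_rot: [-0.0, 0.999, 0.015, 0.032]
ft_force: [0.4, -0.1, -0.2]
tool_pos: [0.5601, 0.0532, 0.0232]
tool_rot: [-0.001, 1.0, 0.015, 0.027]
ft_force: [0.5, -0.1, 0.3]
pos [0.5601 0.0532 0.0232] q [-0.11  0.67  1.76  0.01  0.65  1.42] row [ 0.0223 -0.      0.0028 -0.0002 -0.0006 -0.0004] t 34.97 F [ 0.5 -0.1  0.3]
```

```bash
python3 -m handwheel '[[0.003,0,0.0002,0,0,0],[0.006,0,0.0004,0,0,0],[0.009,0,0.0006,0,0,0],[0.012,0,0.0008,0,0,0],[0.012,0,0.0008,0,0,0]]' |sed -n '2,4p'
python3 -m handwheel '[[0.002,0,0.0001,0,0,0],[0.004,0,0.0002,0,0,0],[0.006,0,0.0003,0,0,0],[0.008,0,0.0004,0,0,0],[0.008,0,0.0004,0,0,0]]' |sed -n '2,4p'
python3 - <<'E'
from tgt import *
s,p,r=cur();print("tip x",((p-.038*r.as_matrix()[:,2])-O)@Z,s["ft_force"],s["torque"])
F=np.array(s["ft_force"]);print("moment/force height about TCP?",np.cross(F,s["torque"])/(F@F))
grab("side","s11");grab("wrist","w11")
for nm in("s11","w11"):
    L=(cloud(nm).reshape(-1,3)-O)@Z;L=L[~np.isnan(L).any(1)]
    a=(abs(L[:,1]+.13)<.06)&(L[:,2]>.03)&(L[:,2]<.066)&(L[:,0]>-.06)&(L[:,0]<-.015);print(nm,a.sum(),np.percentile(L[a,0],[5,25,50,75,95]).round(4))
E
```

```text
tool_pos: [0.5674, 0.0536, 0.0229]
tool_rot: [-0.001, 1.0, 0.015, 0.025]
ft_force: [-3.1, -0.4, 2.2]
tool_pos: [0.5671, 0.0539, 0.0223]
tool_rot: [-0.001, 1.0, 0.016, 0.019]
ft_force: [-12.5, -2.9, 8.6]
tip x [-0.04427394 -0.12453566  0.06022525] [-12.52740434  -2.94166037   8.58079826] [-0.43362593  1.99837213  0.0228867 ]
moment/force height about TCP? [-0.07196305 -0.01435564 -0.10998274]
s11 94 [-0.0545 -0.0355 -0.0344 -0.0337 -0.0255]
w11 4008 [-0.0267 -0.0263 -0.0258 -0.0239 -0.021 ]
```

The plate stops at exactly the same place (-34 mm) with a different tilt and y, and the jar has not shifted in the tray. So this is the tray's own end stop: fully home. Retreat and take a last check.

```bash
python3 -m handwheel '[[-0.02,0,0,0,0,0],[-0.05,0,0,0,0,0],[-0.08,0,-0.02,0,0,0],[-0.1,0,-0.06,0,0,0],[-0.1,0,-0.1,0,0,0]]' |sed -n '2,4p'
python3 -m handwheel '[[0,0,-0.04,0,0,0],[0,0,-0.08,0,0,0],[0,0,-0.12,0,0,0],[0,0,-0.16,0,0,0],[0,0,-0.16,0,0,0]]' |sed -n '2,4p'
python3 - <<'E'
from tgt import *
for nm in("side","top"): grab(nm,nm[0]+"12")
L=(cloud("s12").reshape(-1,3)-O)@Z;L=L[~np.isnan(L).any(1)]
a=(abs(L[:,1]+.13)<.06)&(L[:,2]>.03)&(L[:,2]<.066)&(L[:,0]>-.06)&(L[:,0]<-.015);print(np.median(L[a,0]))
C=cloud('s12').reshape(-1,3);C=C[~np.isnan(C).any(1)];E=C-face;h=E@n;u=E@up;l=E@lf
a=(h>.042)&(h<.053)&(abs(u)<.045)&(abs(l)<.045);print("wing",cv2.minAreaRect(np.c_[u[a],l[a]].astype(np.float32)*1000))
d=[ (n_,px('top0',*q,2).round(3),px('t12',*q,2).round(3)) for n_,q in dict(box=(297,190),pot=(348,169),dish=(125,240)).items()];print(d)
s=cur()[0];print(s["time"],np.abs(s["joint_velocities"]).max())
E
```

```text
tool_pos: [0.4904, 0.0519, 0.093]
tool_rot: [-0.001, 1.0, 0.015, 0.023]
ft_force: [0.0, 0.1, -0.3]
tool_pos: [0.4945, 0.0506, 0.22]
tool_rot: [0.0, 0.999, 0.015, 0.035]
ft_force: [1.4, 0.1, 0.1]
-0.03404268555204483
wing ((-3.6162967681884766, 0.014616012573242188), (68.197021484375, 18.178497314453125), 34.771942138671875)
[('box', array([ 0.576, -0.207,  0.057]), array([ 0.576, -0.207,  0.056])), ('pot', array([ 0.654, -0.384,  0.039]), array([ 0.654, -0.384,  0.038])), ('dish', array([0.406, 0.373, 0.002]), array([0.406, 0.372, 0.005]))]
36.8333 0.04578884629127476
```

```bash
python3 -c "
from plant import *
print(close_job())"
```

```text
the job is handed in; nothing more can be done
None
```

The job is handed in at 37 s: opening 5 is clicked in at the pointer, the jar stands upright in the tray, the tray is pushed to its end stop, and the tip box, potato and dish have not moved. Two things could still count against it: the stop came about 22 mm before I expected home (a second push with the tool at another tilt stopped at the same place), and the fingers pushed on the stopped tray with up to 57 N.

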